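# Fit the cell seats of a three-beam photometer and load its check cells

### The job

Get the three-beam photometer ready for its check: press all three blue cell seats down onto the studs of its three stations until they snap fully home, open sides facing the lamps and the detectors, and stand every check cell there is upright in a seat of its own, right down on the pocket floor, with its clear windows (not the frosted sides) in the light path. When everything is loaded press the green start button right down and let it go; leave the wash bottle and the brown bottle where they are.

Things in the scene. Friction and masses are not known exactly. Their poses are not given: they have to be found in the camera images.
- bench: photometer, fixed: aluminium deck 22 mm over the worktop between two white housings 288 mm long (lamps at +x, detectors at -x; inner faces at x = +-47 mm, outer at +-84 mm, tops 78 mm over the worktop). Origin on the worktop under the middle station, z up; x is the direction of the light paths, y the row of stations. A control pad 34 mm high is at its -y end
- station_left (a point): centre of the +y station, on the deck. Stations are 96 mm apart. Four domed studs 12 mm tall, 10 mm thick, at x +-19, y +-19.5 mm. At +x and -x sprung noses, which reach to 28.5 mm from the centre 6 mm over the deck, snap over a seat's rim: a seat merely laid on stays about 9 mm too high; pushed down with about 10 N it snaps flat onto the deck and stays
- station_mid (a point): the same point of the middle station
- station_right (a point): the same point of the -y station
- start (a joint): green start button on the control pad: 0 released, 0.006 m fully down; moves straight down against a spring, about 5 N fully down, and comes back by itself
- start_top (a point): middle of the top of the green start button (26 mm across), about 52 mm over the worktop; moves down with it
- seat_1: blue cell seat 1 of three alike, 60 (x) x 58 (y) x 40 mm tall, 0.14 kg, hollow underneath for four studs (1 mm play). Origin: centre of its underside, z up. Pocket 45 x 45 mm, floor at z = 16 mm; its 6.5 mm thick walls at +y and -y reach 40 mm high, grip across them (58 mm); the +x and -x sides are open above a 19.5 mm sill for the light. A half turn does not matter
- seat_2: blue cell seat 2 of three alike, 60 (x) x 58 (y) x 40 mm tall, 0.14 kg, hollow underneath for four studs (1 mm play). Origin: centre of its underside, z up. Pocket 45 x 45 mm, floor at z = 16 mm; its 6.5 mm thick walls at +y and -y reach 40 mm high, grip across them (58 mm); the +x and -x sides are open above a 19.5 mm sill for the light. A half turn does not matter
- seat_3: blue cell seat 3 of three alike, 60 (x) x 58 (y) x 40 mm tall, 0.14 kg, hollow underneath for four studs (1 mm play). Origin: centre of its underside, z up. Pocket 45 x 45 mm, floor at z = 16 mm; its 6.5 mm thick walls at +y and -y reach 40 mm high, grip across them (58 mm); the +x and -x sides are open above a 19.5 mm sill for the light. A half turn does not matter
- cell_grey: check cell with grey glass and dark grey cap, sealed, 42 x 42 x 66 mm tall, up to 0.23 kg, may be absent. Origin: centre of its underside, z up. The clear see-through windows are its +x and -x faces; the white ribbed frosted sides are at +y and -y, for gripping (42 mm across). The weighted steel foot is 38 mm wide, 6 mm high. A half turn about z does not matter
- cell_amber: check cell with amber glass and orange cap, sealed, 42 x 42 x 66 mm tall, up to 0.23 kg, may be absent. Origin: centre of its underside, z up. The clear see-through windows are its +x and -x faces; the white ribbed frosted sides are at +y and -y, for gripping (42 mm across). The weighted steel foot is 38 mm wide, 6 mm high. A half turn about z does not matter
- cell_green: check cell with green glass and green cap, sealed, 42 x 42 x 66 mm tall, up to 0.23 kg, may be absent. Origin: centre of its underside, z up. The clear see-through windows are its +x and -x faces; the white ribbed frosted sides are at +y and -y, for gripping (42 mm across). The weighted steel foot is 38 mm wide, 6 mm high. A half turn about z does not matter
- wash_bottle: white squeeze bottle with red cap and bent spout, 62 mm across, 195 mm tall, to be left alone; origin at its underside
- bottle_kbr: brown bottle with black cap, 52 mm across, 96 mm tall, to be left alone; beside it, further back and to the left, stands a tall black computer tower, solid, to be steered clear of; origin at the centre of its underside
Things that resemble listed ones, but are neither listed nor needed, are in the scene too. There is more than one size of the cell_green; the job needs the largest.

How it is judged:
On the way, in this order (a step that is already met when the one before it is completed fails the run):
1. all three seats are snapped home on the stations and every cell present stands in a seat, clear windows in the light path (((horizontal distance between seat_1 and station_left below 0.004 m and z of seat_1 in the frame of bench below 0.0245 m) or (horizontal distance between seat_1 and station_mid below 0.004 m and z of seat_1 in the frame of bench below 0.0245 m) or (horizontal distance between seat_1 and station_right below 0.004 m and z of seat_1 in the frame of bench below 0.0245 m)) and angle between the x axis of each of seat_1, seat_2, seat_3 and the x axis of bench, either way round below 0.1 rad and angle between each of seat_1, seat_2, seat_3, cell_grey, cell_amber, cell_green's own z axis and vertical below 0.05 rad and ((horizontal distance between seat_2 and station_left below 0.004 m and z of seat_2 in the frame of bench below 0.0245 m) or (horizontal distance between seat_2 and station_mid below 0.004 m and z of seat_2 in the frame of bench below 0.0245 m) or (horizontal distance between seat_2 and station_right below 0.004 m and z of seat_2 in the frame of bench below 0.0245 m)) and ((horizontal distance between seat_3 and station_left below 0.004 m and z of seat_3 in the frame of bench below 0.0245 m) or (horizontal distance between seat_3 and station_mid below 0.004 m and z of seat_3 in the frame of bench below 0.0245 m) or (horizontal distance between seat_3 and station_right below 0.004 m and z of seat_3 in the frame of bench below 0.0245 m)) and ((horizontal distance between cell_grey and station_left below 0.0055 m and z of cell_grey in the frame of bench below 0.0405 m) or (horizontal distance between cell_grey and station_mid below 0.0055 m and z of cell_grey in the frame of bench below 0.0405 m) or (horizontal distance between cell_grey and station_right below 0.0055 m and z of cell_grey in the frame of bench below 0.0405 m)) and angle between the x axis of each of cell_grey, cell_amber, cell_green and the x axis of bench, either way round below 0.12 rad and ((horizontal distance between cell_amber and station_left below 0.0055 m and z of cell_amber in the frame of bench below 0.0405 m) or (horizontal distance between cell_amber and station_mid below 0.0055 m and z of cell_amber in the frame of bench below 0.0405 m) or (horizontal distance between cell_amber and station_right below 0.0055 m and z of cell_amber in the frame of bench below 0.0405 m)) and ((horizontal distance between cell_green and station_left below 0.0055 m and z of cell_green in the frame of bench below 0.0405 m) or (horizontal distance between cell_green and station_mid below 0.0055 m and z of cell_green in the frame of bench below 0.0405 m) or (horizontal distance between cell_green and station_right below 0.0055 m and z of cell_green in the frame of bench below 0.0405 m))), for 0.2 s.
2. then the start button is pressed right down (value of joint start above 0.0045 m), for 0.05 s.
At the end, for the whole second after the job is handed in: Each seat within 4 mm of a station's middle, flat on the deck (2.5 mm), turned at most 0.1 rad; each cell present within 5.5 mm of a station's middle, on the pocket floor (2.5 mm), windows within 0.12 rad of the light path; all upright and at rest, button released (all of step 1 and linear speed of each of seat_1, seat_2, seat_3, cell_grey, cell_amber, cell_green below 0.02 m/s and value of joint start below 0.0015 m); the robot touches nothing.
It fails at once if the wash bottle is pushed more than 3 cm (distance of wash_bottle from where it was at the start of the episode above 0.03 m).
It fails at once if the brown bottle is pushed more than 3 cm (distance of bottle_kbr from where it was at the start of the episode above 0.03 m).
Of cell_grey, cell_amber, cell_green only 2 to 3 are there at a start; the rules pass over those that are not, and their reading is None.
At some moment in a run one of seat_1, seat_2, seat_3, cell_grey, cell_amber, cell_green may be knocked a few centimetres aside while the robot is not near it.
It also fails if it takes over 210 s, if anything falls off the work surface, if the arm or the gripper's body presses on something with over 40 N, if the wrist force passes 120 N, or if a joint passes its speed limit or range.

### The arm

A 7-joint arm with a two-finger parallel gripper is mounted at the origin on a cart in front of the work surface, level with it; the furniture and walls round the work are solid. World frame = base frame: x ahead of the robot, y to its left, z up, the work surface at z = 0. Lengths are in m, angles in rad, forces in N, time in s.
With the tool pointing down it reaches from about 0.4 to 0.85 m from the base axis. Payload 10.4 kg.
Tool frame: the origin (TCP) lies midway between the tips of the shut fingers; the grasp point (between the pads) lies 19 mm behind it; z points along the fingers, y is the line along which they close (so a half turn about z gives the same grasp; the last joint's range is limited). The gripper opens to 87 mm and grips with 3 to 60 N. Pads are 19 mm wide; open, the fingers measure 117 mm over their backs; the gripper's body (75 mm by 190 mm) begins 51 mm behind the grasp point.
Start: joints at [1.273, 0.332, -0.065, 1.46, 0.022, 1.35, -0.088], TCP at [0.17, -0.602, 0.223] pointing down, gripper open.
Joint ranges: [-2.6, 2.6], [-0.5, 2.12], [-1.47, 1.34], [0.16, 2.42], [-1.27, 4.41], [0.06, 2.06], [-2.6, 2.6]. Speed limits (rad/s): [2.22, 2.22, 2.79, 2.79, 3.14, 3.14, 3.14].

### API

Orientations are given as a unit quaternion [x, y, z, w].
In Python, from bench import r gives the robot as it stands.
- The arm moves only by the tool arm_command, never from a script. Its arguments are lists of equal length, an entry for each row: "xyz": the shift along the world's x, y, z in m, a list of three; "rot": the turn, a rotation vector about the world's x, y, z in rad, a list of three. In form: {"xyz": [[tx, ty, tz], ...], "rot": [[ax, ay, az], ...]}. A call has 1 to 20 rows; each row is the pose to reach, as a shift and turn from the pose commanded when the call began; what a row does not reach only later rows make up. A row lasts 1/12 s, in which the tool goes at most 41.7 mm and 7.16 degrees, less where a joint would pass 70% of its speed; a pose out of reach is approached as far as the arm can. A call with a gripper value outside its range is refused whole. "grip" is the opening, from 0 (shut) to 1 (fully open), set as the call begins (left out, the last holds). The fingers move at their own pace and stop on an object; "squeeze" is the grip in N (left out, the last holds). Time passes only in rows, so rows that repeat a pose let the fingers close. It gives the time, the measured TCP pose, the force, the opening and the grip force at its end, in the units of the state.
- r.read_state(): the state, without advancing time (a new reading comes with each control period).
- r.camera(name): name is "scene" or "top" or "wrist"; returns the picture (384x512x3 uint8, red, green, blue); there is no depth.
- r.camera_model(name): a dict with "fx", "fy", "cx", "cy" (pixels), "T" (4x4, takes a point from camera to world coordinates). Camera axes: x right, y up, looking along -z (the intrinsics and any distortion apply to the point x, -y, -z); pixel columns grow to the right and rows downward; lengths in m; the calibration is good to about 2 mm. A picture is of the moment at which its call begins: read the wrist's pose just before it. camera_model takes no time and is no camera call; for the wrist camera it gives the pose at the moment of the call.
- r.close_job(): hands the job in; it is judged then, once.
Trained networks look in the newest picture that a camera, given by its name, has taken for a name from the list of things; names that differ only in an ending like _2 or _b are one class to them, and where a whole thing is asked for, a point or a joint stands for the part that bears it (a point fixed in the world has none). Each returns a list of dicts, best first, with "conf" (0 to 1); they miss things now and then, are a little off and sometimes report something else, mostly with a low value. They report only what shows in the picture. A call takes as long as a camera call. They do not tell look-alikes from the thing itself.
- r.look_for(label, camera): "at" ([x, y, z] in m, in the coordinates of the camera as it stood for that picture, good to about 4 mm: the middle of the surface that is visible of it).
- r.spot_point(label, camera): "at" ([x, y, z] in m, in the coordinates of the camera as it stood for that picture, good to about 4 mm: a listed point, or the origin of a listed thing).
The state is a dict: "time": time; "joint_positions": joint angles; "joint_vel": joint speeds; "joint_torque": joint torques, N m; "ee_pos": TCP position; "eef_rot": TCP orientation; "ft_force": force on the tool from outside, world axes, zero at the start; "torque": the same for the moment, N m; "width": finger opening in m; "grip_force": force on a finger pad.
Only numpy, scipy, OpenCV 4.12 (cv2) and the standard library are available. Lean on these libraries where they do the work, as an engineer would, in place of code of your own. Each camera call takes 0.05 s, during which the arm holds its last target. There are 200 camera calls.

## Working session

There is one attempt and no reset: what is moved stays moved. The work goes in short steps, Python scripts to look and compute and a tool call to move; the robot and the scene stay as the last step left them, time stands still between calls to the robot, and variables do not carry over. Pictures are saved under pics/ and viewed, at most 14 in all, crops included, and the job is handed in when it is done.

Besides the shell and the picture viewer there is one more tool, called after "Emit:" as name(argument=value, ...) on one line, values as JSON. arm_command: Moves the arm, as the interface text tells. Its arguments: {"type":"object","properties":{"xyz":{"type":"array"},"rot":{"type":"array"},"grip":{"type":"number"},"squeeze":{"type":"number"}},"required":["xyz","rot"]}

```bash
ls; mkdir -p pics; cat > h.py <<'E'
import numpy as np, cv2
from bench import r
from scipy.spatial.transform import Rotation as R
def snap(cam,fn=None):
    m=r.camera_model(cam); im=r.camera(cam)
    if fn: cv2.imwrite('pics/'+fn,im[:,:,::-1])
    return im,m
def w(m,at): 
    T=np.array(m['T']); return T[:3,:3]@np.array(at)+T[:3,3]
def pix(m,p):
    T=np.array(m['T']); c=T[:3,:3].T@(np.array(p)-T[:3,3]); return np.array([m['cx']+m['fx']*c[0]/-c[2], m['cy']+m['fy']*(-c[1])/-c[2]])
def ray(m,u,v,z):
    T=np.array(m['T']); d=T[:3,:3]@np.array([(u-m['cx'])/m['fx'],-(v-m['cy'])/m['fy'],-1]); o=T[:3,3]
    return o+d*(z-o[2])/d[2]
def find(cam,m,labels,f='spot_point',minc=0.2):
    for l in labels:
        for d in getattr(r,f)(l,cam):
            if d['conf']>minc: print(cam,l,round(d['conf'],2),w(m,d['at']).round(4),pix(m,w(m,d['at'])).round())
E
cat > a.py <<'E'
from h import *
s=r.read_state(); print(s['time'],s['ee_pos'],s['eef_rot'],s['width'])
for c in ['top','scene']:
    im,m=snap(c,c+'0.png'); print({k:(np.round(v,3).tolist()) for k,v in m.items()})
    find(c,m,['station_left','station_mid','station_right','start_top','seat_1','cell_grey','cell_amber','cell_green','wash_bottle','bottle_kbr','bench'])
E
python3 a.py
```

```text
pics
0.0 [ 0.16949424 -0.60119052  0.22174779] [ 9.90575797e-01  1.36963888e-01 -1.21199112e-04 -6.84679743e-04] 0.08694666728326314
{'fx': 425.158, 'fy': 425.158, 'cx': 260.312, 'cy': 190.394, 'T': [[-0.01, 0.975, -0.22, 0.306], [-1.0, -0.01, 0.003, 0.032], [0.0, 0.22, 0.976, 1.132], [0.0, 0.0, 0.0, 1.0]]}
top station_left 0.74 [0.627 0.101 0.02 ] [234. 166.]
top station_mid 0.76 [ 0.6125 -0.0012  0.0211] [271. 170.]
top station_mid 0.51 [ 0.3808 -0.1638  0.0015] [334. 257.]
top station_right 0.26 [0.6271 0.0994 0.0209] [234. 165.]
top start_top 0.48 [ 0.5734 -0.1749  0.0539] [338. 181.]
top seat_1 0.81 [ 0.3896 -0.2607 -0.003 ] [370. 253.]
top seat_1 0.63 [ 0.5133 -0.3005 -0.0024] [382. 207.]
top seat_1 0.55 [ 0.3821 -0.1662  0.0016] [335. 256.]
top cell_amber 0.75 [0.4188 0.1754 0.001 ] [206. 243.]
top cell_green 0.69 [ 0.4415  0.3392 -0.0008] [144. 236.]
top cell_green 0.6 [0.5213 0.2823 0.0048] [166. 206.]
top cell_green 0.45 [ 0.4192  0.2608 -0.0017] [174. 244.]
top wash_bottle 0.77 [ 0.6909  0.2872 -0.0023] [168. 146.]
top bottle_kbr 0.74 [0.5614 0.4135 0.0013] [119. 192.]
top
[... 528 characters left out ...]
72. 196.]
scene start_top 0.57 [ 0.5718 -0.1698  0.0614] [304. 161.]
scene seat_1 0.8 [ 0.3832 -0.1679  0.0004] [352. 209.]
scene seat_1 0.68 [ 0.3838 -0.257  -0.0004] [372. 196.]
scene seat_1 0.67 [ 0.5119 -0.2989 -0.0009] [345. 172.]
scene cell_amber 0.63 [0.4108 0.1802 0.0005] [247. 264.]
scene cell_green 0.88 [ 0.4137  0.2609 -0.0005] [218. 280.]
scene cell_green 0.86 [0.5142 0.2838 0.0027] [184. 259.]
scene cell_green 0.78 [0.4391 0.342  0.0048] [180. 291.]
scene wash_bottle 0.98 [ 0.6885  0.2864 -0.0031] [146. 224.]
scene bottle_kbr 0.62 [ 0.5518  0.4127 -0.0054] [126. 279.]
scene bench 0.74 [6.113e-01 5.200e-03 4.000e-04] [249. 195.]
scene bench 0.52 [0.6228 0.0976 0.0218] [220. 200.]
```

View pics/top0.png

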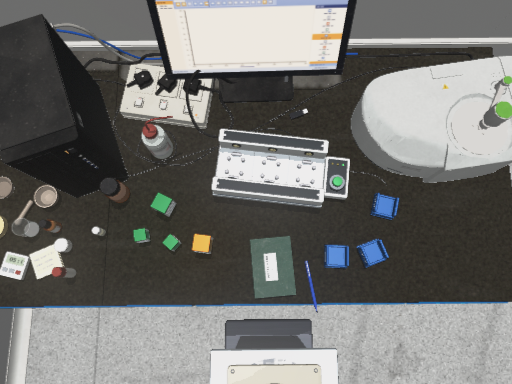

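```bash
python3 -c "
import cv2
a=cv2.imread('pics/scene0.png')
cv2.imwrite('pics/s0c.png',cv2.resize(a[130:330,90:400],None,fx=2.5,fy=2.5,interpolation=cv2.INTER_CUBIC))"
```

```text
(no output)
```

View pics/s0c.png

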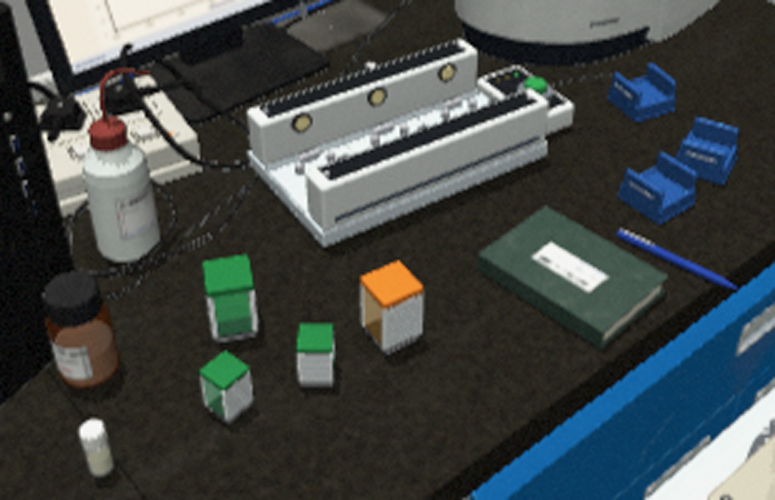

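The top view shows the deck at (270,170), three blue seats at (337,256), (373,252) and (385,206), and an amber cell at (202,243). Of the green cells, the largest is at (163,205), with smaller ones at (141,236) and (171,242). There is no grey cell. I'll go above the seats first for a close look.

Emit:
arm_command(xyz=[[0, 0, 0.12], [0, 0, 0.12], [0, 0, 0.12], [0.2, 0.37, 0.12], [0.2, 0.37, 0.12], [0.2, 0.37, 0.12], [0.2, 0.37, 0.12], [0.2, 0.37, 0.12], [0.2, 0.37, 0.12], [0.2, 0.37, 0.12], [0.2, 0.37, 0.12], [0.2, 0.37, 0.12], [0.2, 0.37, 0.12], [0.2, 0.37, 0.12], [0.2, 0.37, 0.12], [0.2, 0.37, 0.12], [0.2, 0.37, 0.12], [0.2, 0.37, 0.12], [0.2, 0.37, 0.12], [0.2, 0.37, 0.12]], rot=[[0, 0, 0], [0, 0, 0], [0, 0, 0], [0, 0, -0.275], [0, 0, -0.275], [0, 0, -0.275], [0, 0, -0.275], [0, 0, -0.275], [0, 0, -0.275], [0, 0, -0.275], [0, 0, -0.275], [0, 0, -0.275], [0, 0, -0.275], [0, 0, -0.275], [0, 0, -0.275], [0, 0, -0.275], [0, 0, -0.275], [0, 0, -0.275], [0, 0, -0.275], [0, 0, -0.275]], grip=1)

```text
time: 2.87
ee_pos: [0.3692, -0.2323, 0.3425]
eef_rot: [1.0, -0.001, -0.0, -0.0]
ft_force: [0.3, 1.1, 0.3]
width: 0.0869
grip_force: 0.0
```

```bash
cat > b.py <<'E'
from h import *
import sys
s=r.read_state(); e=R.from_quat(s['eef_rot']).as_matrix()
print(round(s['time'],2),np.round(s['ee_pos'],4),'yaw',np.arctan2(e[1,0],e[0,0]).round(4),'F',np.round(s['ft_force'],1))
im,m=snap('wrist',sys.argv[1]); T=np.array(m['T']); print(T[:3,3].round(3),m['fx'])
find('wrist',m,sys.argv[2:])
E
python3 b.py w1.png seat_1
```

```text
2.87 [ 0.3692 -0.2323  0.3425] yaw -0.0017 F [0.3 1.1 0.3]
[ 0.444 -0.231  0.505] 274.69036245362065
wrist seat_1 0.89 [ 3.817e-01 -1.642e-01 -3.000e-04] [214. 145.]
wrist seat_1 0.63 [ 0.3903 -0.2598  0.0072] [267. 141.]
wrist seat_1 0.58 [ 0.5122 -0.2989 -0.0011] [290.  68.]
```

View pics/w1.png

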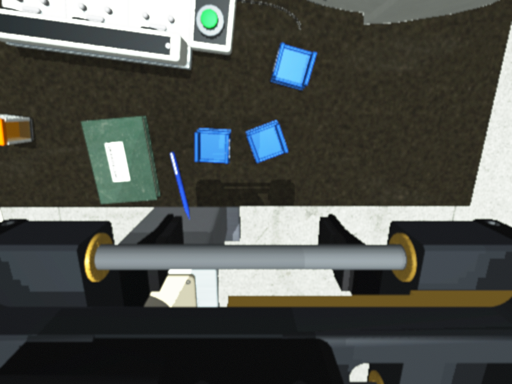

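The wrist view shows the three seats at (213,146), (267,141) and (294,66). I'll make rectified crops to read which way their walls face.

```bash
cat >> h.py <<'E'
def ortho(im,m,c,z,half=0.06,n=260):
    # rows: +x up, cols: +y left
    c=np.array(c); q=[(c[0]+half,c[1]+half),(c[0]+half,c[1]-half),(c[0]-half,c[1]-half),(c[0]-half,c[1]+half)]
    src=np.float32([pix(m,[a,b,z]) for a,b in q]); dst=np.float32([[0,0],[n,0],[n,n],[0,n]])
    return cv2.warpPerspective(im,cv2.getPerspectiveTransform(src,dst),(n,n),flags=cv2.INTER_CUBIC)
def rect(im,m,c,z,lo,hi,half=0.06):
    # HSV mask in orthoview -> min area rect
    o=ortho(im,m,c,z,half); h=cv2.cvtColor(o,cv2.COLOR_RGB2HSV); k=cv2.inRange(h,lo,hi)
    k=cv2.morphologyEx(k,cv2.MORPH_OPEN,np.ones((5,5)))
    cs,_=cv2.findContours(k,cv2.RETR_EXTERNAL,cv2.CHAIN_APPROX_NONE); cc=max(cs,key=cv2.contourArea)
    (u,v),(a,b),t=cv2.minAreaRect(cc); s=2*half/260
    p=np.array([c[0]+half-v*s,c[1]+half-u*s]); yaw=-np.radians(t); yaw=(yaw+np.pi/4)%(np.pi/2)-np.pi/4
    print('rect',p.round(4),'size',(np.array([a,b])*s).round(4),'yaw mod90',yaw.round(3)); return o,p,yaw
E
cat > c.py <<'E'
from h import *
im,m=snap('wrist'); os=[]
for c in [(.383,-.167),(.385,-.258),(.512,-.3)]:
    o,p,y=rect(im,m,c,0.03,(100,100,60),(130,255,255)); os.append(o)
cv2.imwrite('pics/o1.png',np.hstack(os)[:,:,::-1])
E
python3 c.py
```

```text
rect [ 0.3851 -0.164 ] size [0.0641 0.062 ] yaw mod90 -0.059
rect [ 0.3918 -0.2583] size [0.0613 0.062 ] yaw mod90 0.351
rect [ 0.51   -0.2993] size [0.0629 0.0623] yaw mod90 -0.253
```

View pics/o1.png

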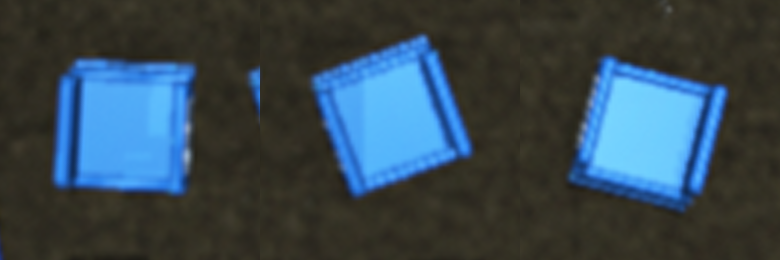

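The walls lie towards ±y on all three seats, with yaws of about -0.06, +0.35 and -0.25. Next I'll measure the bench from close above.

Emit:
arm_command(xyz=[[0.17, 0.23, -0.08], [0.17, 0.23, -0.08], [0.17, 0.23, -0.08], [0.17, 0.23, -0.08], [0.17, 0.23, -0.08], [0.17, 0.23, -0.08], [0.17, 0.23, -0.08], [0.17, 0.23, -0.08], [0.17, 0.23, -0.08], [0.17, 0.23, -0.08], [0.17, 0.23, -0.08], [0.17, 0.23, -0.08]], rot=[[0, 0, -0.13], [0, 0, -0.13], [0, 0, -0.13], [0, 0, -0.13], [0, 0, -0.13], [0, 0, -0.13], [0, 0, -0.13], [0, 0, -0.13], [0, 0, -0.13], [0, 0, -0.13], [0, 0, -0.13], [0, 0, -0.13]])

```text
time: 4.02
ee_pos: [0.5394, -0.0031, 0.2631]
eef_rot: [0.998, -0.066, 0.0, 0.0]
ft_force: [-1.1, -1.0, -0.5]
width: 0.0871
grip_force: 0.0
```

```bash
python3 b.py w2.png station_left station_mid station_right start_top bench; cat > d.py <<'E'
from h import *
im,m=snap('wrist')
# deck-aligned ortho at stud-top height z=0.034
o=ortho(im,m,(.612,.005),0.034,0.17,600); cv2.imwrite('pics/o2.png',o[:,:,::-1])
E
python3 d.py
```

```text
4.02 [ 0.5394 -0.0031  0.2631] yaw -0.1325 F [-1.1 -1.  -0.5]
[ 0.613 -0.011  0.426] 274.69036245362065
wrist station_left 0.98 [0.6214 0.1014 0.0204] [171. 115.]
wrist station_left 0.59 [0.5164 0.2853 0.0015] [ 77. 197.]
wrist station_mid 0.97 [0.6146 0.0022 0.0199] [241. 111.]
wrist station_right 0.77 [ 0.6056 -0.0934  0.0209] [308. 108.]
wrist start_top 0.62 [ 0.5695 -0.17    0.0587] [375. 128.]
wrist bench 0.89 [0.6135 0.0057 0.0011] [239. 112.]
```

View pics/o2.png

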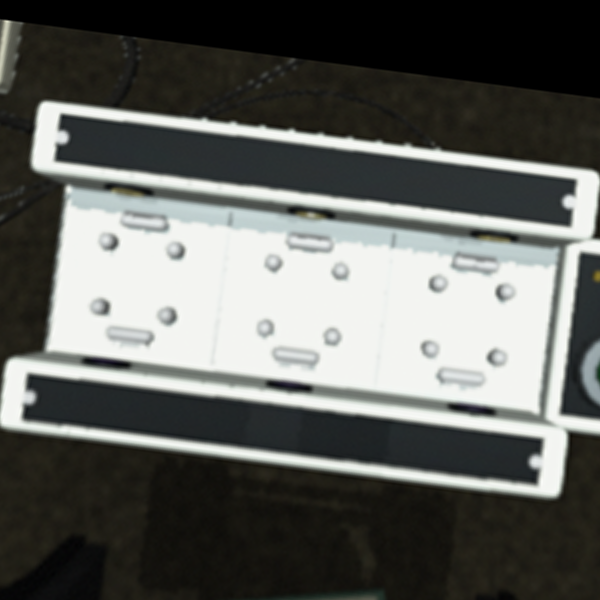

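The studs are clearly visible: the station centres fall at (139,279), (303,300) and (468,321) in the rectified view. That puts mid at (0.612, 0.003) with bench yaw -0.127. Next I'll hover over the far seat.

Emit:
arm_command(xyz=[[-0.028, -0.296, -0.1], [-0.028, -0.296, -0.1], [-0.028, -0.296, -0.1], [-0.028, -0.296, -0.1], [-0.028, -0.296, -0.1], [-0.028, -0.296, -0.1], [-0.028, -0.296, -0.1], [-0.028, -0.296, -0.1], [-0.028, -0.296, -0.1], [-0.028, -0.296, -0.1], [-0.028, -0.296, -0.1], [-0.028, -0.296, -0.1], [-0.028, -0.296, -0.1]], rot=[[0, 0, -0.12], [0, 0, -0.12], [0, 0, -0.12], [0, 0, -0.12], [0, 0, -0.12], [0, 0, -0.12], [0, 0, -0.12], [0, 0, -0.12], [0, 0, -0.12], [0, 0, -0.12], [0, 0, -0.12], [0, 0, -0.12], [0, 0, -0.12]])

```text
time: 5.45
ee_pos: [0.5124, -0.2963, 0.1632]
eef_rot: [0.992, -0.124, 0.0, 0.0]
ft_force: [0.3, 0.2, -0.0]
width: 0.0869
grip_force: 0.0
```

```bash
cat > c.py <<'E'
from h import *
import sys
c=(float(sys.argv[1]),float(sys.argv[2]))
im,m=snap('wrist',sys.argv[3]); print(r.read_state()['ee_pos'].round(4), np.array(m['T'])[:3,3].round(3))
# pocket-free top plane + underside plane
for z in (0.0,0.02,0.04): o,p,y=rect(im,m,c,z,(100,100,60),(130,255,255))
find('wrist',m,['seat_1'])
a=ortho(im,m,c,0.04); cv2.imwrite('pics/o_'+sys.argv[3],np.hstack([cv2.resize(im,(347,260)),a])[:,:,::-1])
E
python3 c.py .511 -.299 w3.png
```

```text
[ 0.5122 -0.2965  0.1632] [ 0.584 -0.313  0.326]
rect [ 0.5093 -0.2997] size [0.0669 0.0691] yaw mod90 -0.257
rect [ 0.514  -0.3005] size [0.0628 0.0648] yaw mod90 -0.252
rect [ 0.5186 -0.3014] size [0.0587 0.0606] yaw mod90 -0.254
wrist seat_1 0.88 [ 0.3786 -0.1632  0.0024] [181. 290.]
wrist seat_1 0.59 [ 5.149e-01 -3.008e-01 -5.000e-04] [255. 170.]
```

View pics/o_w3.png

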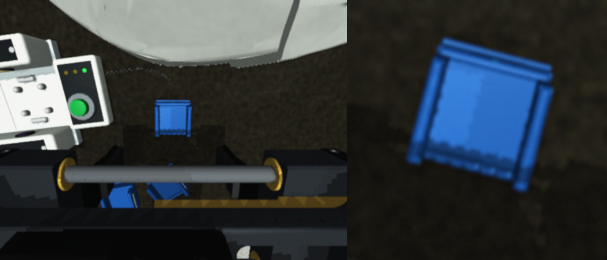

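Emit:
arm_command(xyz=[[0.002, -0.004, -0.04], [0.002, -0.004, -0.07], [0.002, -0.004, -0.1], [0.002, -0.004, -0.125], [0.002, -0.004, -0.14], [0.002, -0.004, -0.15], [0.002, -0.004, -0.15], [0.002, -0.004, -0.15]], rot=[[0, 0, 0], [0, 0, 0], [0, 0, 0], [0, 0, 0], [0, 0, 0], [0, 0, 0], [0, 0, 0], [0, 0, 0]])

```text
time: 6.22
ee_pos: [0.514, -0.3014, 0.0131]
eef_rot: [0.992, -0.125, 0.0, 0.0]
ft_force: [0.6, -0.8, 0.7]
width: 0.0866
grip_force: 0.0
```

Emit:
arm_command(xyz=[[0, 0, 0], [0, 0, 0], [0, 0, 0], [0, 0, 0], [0, 0, 0], [0, 0, 0], [0, 0, 0.03], [0, 0, 0.06], [0, 0, 0.1], [0, 0, 0.13], [0, 0, 0.13], [0, 0, 0.13]], rot=[[0, 0, 0], [0, 0, 0], [0, 0, 0], [0, 0, 0], [0, 0, 0], [0, 0, 0], [0, 0, 0], [0, 0, 0], [0, 0, 0], [0, 0, 0], [0, 0, 0], [0, 0, 0]], grip=0.3, squeeze=40)

```text
time: 7.22
ee_pos: [0.5144, -0.302, 0.1442]
eef_rot: [0.992, -0.125, 0.001, 0.001]
ft_force: [-0.2, -0.2, -2.3]
width: 0.058
grip_force: 40.0
```

Emit:
arm_command(xyz=[[0.0855, 0.21, 0], [0.0855, 0.21, 0], [0.0855, 0.21, 0], [0.0855, 0.21, 0], [0.0855, 0.21, 0], [0.0855, 0.21, 0], [0.0855, 0.21, 0], [0.0855, 0.21, 0], [0.0855, 0.21, 0], [0.0855, 0.21, 0], [0.0855, 0.21, 0]], rot=[[0, 0, 0.125], [0, 0, 0.125], [0, 0, 0.125], [0, 0, 0.125], [0, 0, 0.125], [0, 0, 0.125], [0, 0, 0.125], [0, 0, 0.125], [0, 0, 0.125], [0, 0, 0.125], [0, 0, 0.125]])

```text
time: 8.13
ee_pos: [0.5986, -0.0932, 0.142]
eef_rot: [0.998, -0.064, -0.0, 0.0]
ft_force: [-0.4, -0.6, 0.0]
width: 0.0578
grip_force: 40.0
```

```bash
cat > e.py <<'E'
from h import *
s=r.read_state(); M=R.from_quat(s['eef_rot']).as_matrix(); p=s['ee_pos']
im,m=snap('wrist','w4.png'); print(p.round(4),np.arctan2(M[1,0],M[0,0]).round(4))
print('tcp pix',pix(m,p),'seat top',pix(m,p+[0,0,.028]), 'seat bottom',pix(m,p-[0,0,.012]))
find('wrist',m,['seat_1','station_right','station_mid'])
cv2.imwrite('pics/w4b.png',cv2.resize(im,(768,576))[:,:,::-1])
E
python3 e.py
```

```text
[ 0.5986 -0.0932  0.142 ] -0.1275
tcp pix [252.56402715 229.7662884 ] seat top [252.95847324 251.33328606] seat bottom [252.42952506 222.41216231]
wrist seat_1 0.63 [ 0.6    -0.0905  0.1287] [248. 220.]
wrist station_right 0.81 [ 0.6044 -0.0909  0.0217] [249. 177.]
wrist station_mid 0.86 [0.614  0.001  0.0216] [162. 179.]
```

View pics/w4b.png

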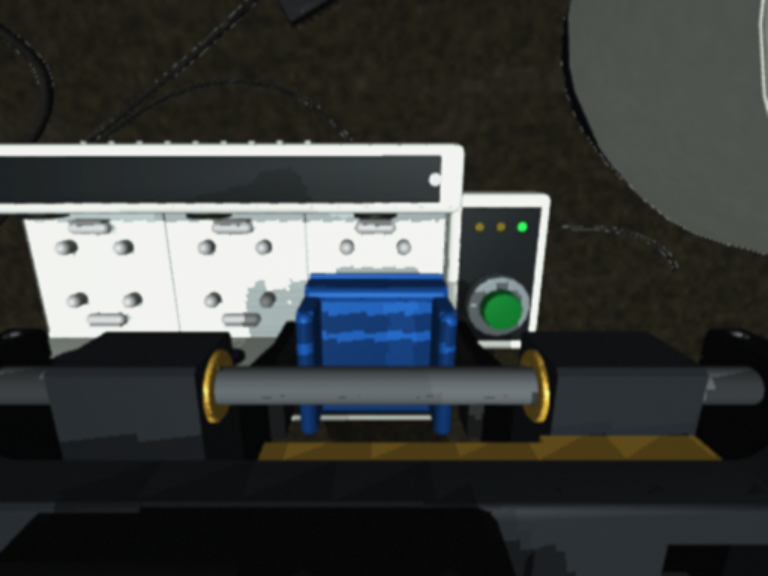

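```bash
cat > e2.py <<'E'
from h import *
s=r.read_state(); M=R.from_quat(s['eef_rot']).as_matrix(); p=s['ee_pos']; m=r.camera_model('wrist')
for dx in (.028,.030,.032):
    print(dx,[ (pix(m,p+M@[dx,0,0]+[0,0,z-.0125])*1.5).round(1) for z in (0,.0195)])
for z in (.03,.034):
  a=[ray(m,u/1.5,v/1.5,z) for u,v in [(346,247),(403,247),(207,247),(264,247),(213,300),(267,300),(66,247),(123,247),(77,300),(135,300)]]
  print(z,np.round(a,4)[:,:2].tolist())
x=np.array([np.cos(-.127),np.sin(-.127)]);y=np.array([-x[1],x[0]])
for st in [(.5999,-.0918),(.6121,.0033),(.6241,.0987)]:
    print([(np.array(st)+a*x*.019+b*y*.0195).round(4).tolist() for a in(1,-1) for b in (1,-1)])
E
python3 e2.py
```

```text
0.028 [array([378.9, 274.2]), array([379.2, 286.7])]
0.03 [array([378.9, 269.7]), array([379.2, 281.9])]
0.032 [array([378.9, 265.3]), array([379.2, 277. ])]
0.03 [[0.6222, -0.0735], [0.6173, -0.1118], [0.6341, 0.0202], [0.6292, -0.0182], [0.5965, 0.0249], [0.5917, -0.0128], [0.6461, 0.1152], [0.6412, 0.0768], [0.6085, 0.1199], [0.6034, 0.0794]]
0.034 [[0.6229, -0.0738], [0.6181, -0.1117], [0.6346, 0.0184], [0.6298, -0.0194], [0.5976, 0.0231], [0.5929, -0.0141], [0.6465, 0.1121], [0.6417, 0.0742], [0.6094, 0.1167], [0.6044, 0.0768]]
[[0.6212, -0.0749], [0.6163, -0.1135], [0.5835, -0.0701], [0.5786, -0.1087]]
[[0.6334, 0.0202], [0.6285, -0.0184], [0.5957, 0.025], [0.5908, -0.0136]]
[[0.6454, 0.1156], [0.6405, 0.077], [0.6077, 0.1204], [0.6028, 0.0818]]
```

Emit:
arm_command(xyz=[[0.0025, 0, -0.02], [0.0025, 0, -0.045], [0.0025, 0, -0.07], [0.0025, 0, -0.085], [0.0025, 0, -0.088], [0.0025, 0, -0.088], [0.0025, 0, -0.088]], rot=[[0, 0, 0], [0, 0, 0], [0, 0, 0], [0, 0, 0], [0, 0, 0], [0, 0, 0], [0, 0, 0]])

```text
time: 8.92
ee_pos: [0.6023, -0.0916, 0.0556]
eef_rot: [0.998, -0.063, 0.001, 0.0]
ft_force: [-0.1, 0.1, -0.7]
width: 0.0576
grip_force: 40.0
```

```bash
python3 - <<'E'
from h import *
s=r.read_state(); M=R.from_quat(s['eef_rot']).as_matrix(); p=s['ee_pos']
im,m=snap('wrist','w5.png'); print(p.round(4),s['ft_force'].round(1))
def P(dx,dy,z): return pix(m,np.array([*(p+M@[dx,dy,0])[:2],z])).round(1)
print('seat bottom edge',P(.03,0,p[2]-.0125), 'lip',[P(.0285,0,.028),P(.0285,0,.034)])
cv2.imwrite('pics/w5b.png',cv2.resize(im[100:300,130:400],None,fx=2.8,fy=2.8,interpolation=cv2.INTER_CUBIC)[:,:,::-1])
E
```

```text
[ 0.6023 -0.0916  0.0556] [-0.1  0.1 -0.7]
seat bottom edge [252.6 179.8] lip [array([252.4, 176.7]), array([252.5, 178.7])]
```

View pics/w5b.png

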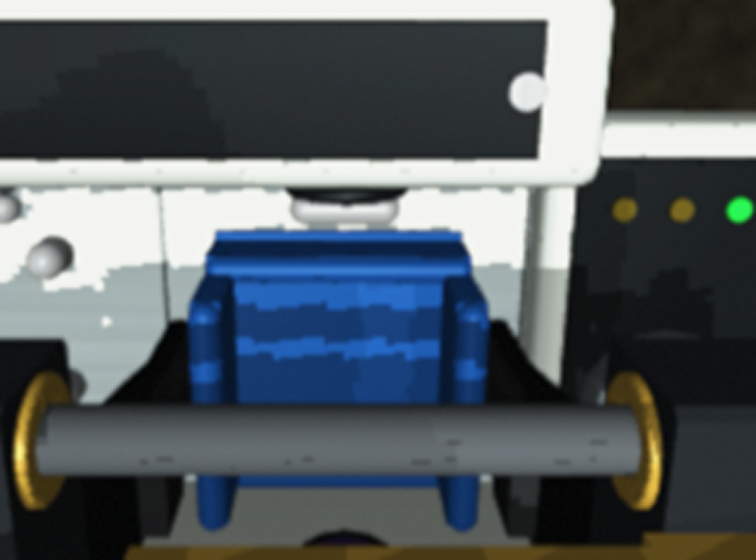

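Emit:
arm_command(xyz=[[-0.0005, -0.001, -0.005], [-0.0005, -0.001, -0.01], [-0.0005, -0.001, -0.013], [-0.0005, -0.001, -0.016], [-0.0005, -0.001, -0.019], [-0.0005, -0.001, -0.021], [-0.0005, -0.001, -0.021]], rot=[[0, 0, 0], [0, 0, 0], [0, 0, 0], [0, 0, 0], [0, 0, 0], [0, 0, 0], [0, 0, 0]])

```text
time: 9.55
ee_pos: [0.6013, -0.0927, 0.0349]
eef_rot: [0.998, -0.063, 0.0, 0.0]
ft_force: [-5.9, -0.1, 15.3]
width: 0.0576
grip_force: 40.0
```

Emit:
arm_command(xyz=[[-0.001, 0, -0.002], [-0.001, 0, -0.003], [-0.001, 0, -0.003]], rot=[[0, 0, 0], [0, 0, 0], [0, 0, 0]])

```text
time: 9.8
ee_pos: [0.6014, -0.0927, 0.0347]
eef_rot: [0.998, -0.063, 0.001, 0.001]
ft_force: [-15.5, 0.6, 39.0]
width: 0.0579
grip_force: 40.0
```

Emit:
arm_command(xyz=[[0, 0, 0.002], [0, 0, 0.002], [0, 0, 0.002], [0, 0, 0.002], [0, 0, 0.03], [0, 0, 0.07], [0, 0, 0.11], [0, 0, 0.13], [0, 0, 0.13], [0, 0, 0.13]], rot=[[0, 0, 0], [0, 0, 0], [0, 0, 0], [0, 0, 0], [0, 0, 0], [0, 0, 0], [0, 0, 0], [0, 0, 0], [0, 0, 0], [0, 0, 0]], grip=0.83)

```text
time: 10.63
ee_pos: [0.6006, -0.0927, 0.1612]
eef_rot: [0.998, -0.063, 0.001, 0.0]
ft_force: [-0.7, 0.1, -1.6]
width: 0.0722
grip_force: 0.0
```

```bash
python3 b.py w6.png seat_1 station_right; python3 -c "
from h import *
im,m=snap('top'); find('top',m,['seat_1','cell_amber','cell_green'])"
```

```text
10.63 [ 0.6006 -0.0927  0.1612] yaw -0.1254 F [-0.7  0.1 -1.6]
[ 0.674 -0.101  0.324] 274.69036245362065
wrist seat_1 0.93 [ 0.6009 -0.0903  0.0204] [250. 178.]
wrist seat_1 0.61 [ 0.6143  0.0055 -0.0028] [170. 172.]
top seat_1 0.83 [ 0.382  -0.1645 -0.0008] [334. 256.]
top seat_1 0.62 [ 0.6018 -0.0895  0.019 ] [304. 174.]
top cell_amber 0.77 [ 0.4194  0.176  -0.0009] [205. 243.]
top cell_green 0.57 [0.5213 0.2806 0.0034] [167. 206.]
top cell_green 0.53 [ 0.4189  0.2645 -0.001 ] [172. 244.]
top cell_green 0.45 [0.4401 0.3397 0.0011] [144. 236.]
```

Emit:
arm_command(xyz=[[-0.2085, -0.166, 0], [-0.2085, -0.166, 0], [-0.2085, -0.166, 0], [-0.2085, -0.166, 0], [-0.2085, -0.166, 0], [-0.2085, -0.166, 0], [-0.2085, -0.166, 0], [-0.2085, -0.166, 0], [-0.2085, -0.166, 0], [-0.2085, -0.166, 0], [-0.2085, -0.166, 0], [-0.2085, -0.166, 0]], rot=[[0, 0, 0.476], [0, 0, 0.476], [0, 0, 0.476], [0, 0, 0.476], [0, 0, 0.476], [0, 0, 0.476], [0, 0, 0.476], [0, 0, 0.476], [0, 0, 0.476], [0, 0, 0.476], [0, 0, 0.476], [0, 0, 0.476]])

```text
time: 11.98
ee_pos: [0.3925, -0.2576, 0.1605]
eef_rot: [0.984, 0.176, 0.0, -0.0]
ft_force: [0.7, -1.0, 0.1]
width: 0.0725
grip_force: 0.0
```

```bash
python3 c.py .392 -.259 w7.png; python3 -c "
from h import *
s=r.read_state();M=R.from_quat(s['eef_rot']).as_matrix();print(np.arctan2(M[1,0],M[0,0]))"
```

```text
[ 0.3924 -0.2577  0.1605] [ 0.462 -0.231  0.323]
rect [ 0.3833 -0.2614] size [0.0679 0.0679] yaw mod90 0.354
rect [ 0.388  -0.2596] size [0.0635 0.0635] yaw mod90 0.356
rect [ 0.393  -0.2577] size [0.0593 0.0595] yaw mod90 0.353
wrist seat_1 0.76 [ 0.379  -0.165   0.0016] [174. 159.]
0.3526069010260875
```

View pics/o_w7.png

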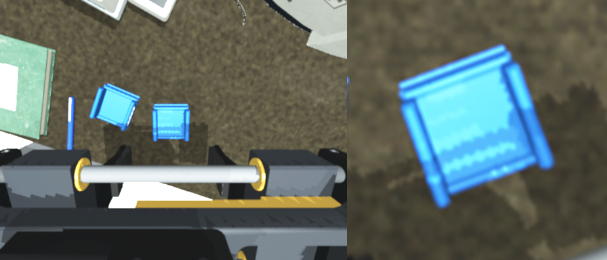

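Emit:
arm_command(xyz=[[-0.003, -0.0015, -0.04], [-0.003, -0.0015, -0.07], [-0.003, -0.0015, -0.1], [-0.003, -0.0015, -0.125], [-0.003, -0.0015, -0.14], [-0.003, -0.0015, -0.148], [-0.003, -0.0015, -0.148], [-0.003, -0.0015, -0.148]], rot=[[0, 0, 0], [0, 0, 0], [0, 0, 0], [0, 0, 0], [0, 0, 0], [0, 0, 0], [0, 0, 0], [0, 0, 0]])

```text
time: 12.75
ee_pos: [0.3892, -0.2599, 0.013]
eef_rot: [0.985, 0.175, 0.0, -0.0]
ft_force: [0.2, -0.1, 0.0]
width: 0.0725
grip_force: 0.0
```

Emit:
arm_command(xyz=[[0, 0, 0], [0, 0, 0], [0, 0, 0], [0, 0, 0], [0, 0, 0], [0, 0, 0], [0, 0, 0.03], [0, 0, 0.06], [0, 0, 0.1], [0, 0, 0.13], [0, 0, 0.13], [0, 0, 0.13]], rot=[[0, 0, 0], [0, 0, 0], [0, 0, 0], [0, 0, 0], [0, 0, 0], [0, 0, 0], [0, 0, 0], [0, 0, 0], [0, 0, 0], [0, 0, 0], [0, 0, 0], [0, 0, 0]], grip=0.3, squeeze=40)

```text
time: 13.75
ee_pos: [0.3893, -0.2608, 0.1441]
eef_rot: [0.985, 0.174, 0.001, 0.002]
ft_force: [0.1, 0.3, -1.9]
width: 0.0577
grip_force: 40.0
```

Emit:
arm_command(xyz=[[0.224, 0.263, 0], [0.224, 0.263, 0], [0.224, 0.263, 0], [0.224, 0.263, 0], [0.224, 0.263, 0], [0.224, 0.263, 0], [0.224, 0.263, 0], [0.224, 0.263, 0], [0.224, 0.263, 0], [0.224, 0.263, 0], [0.224, 0.263, 0], [0.224, 0.263, 0], [0.224, 0.263, -0.03], [0.224, 0.263, -0.06], [0.224, 0.263, -0.08], [0.224, 0.263, -0.088], [0.224, 0.263, -0.088], [0.224, 0.263, -0.088]], rot=[[0, 0, -0.478], [0, 0, -0.478], [0, 0, -0.478], [0, 0, -0.478], [0, 0, -0.478], [0, 0, -0.478], [0, 0, -0.478], [0, 0, -0.478], [0, 0, -0.478], [0, 0, -0.478], [0, 0, -0.478], [0, 0, -0.478], [0, 0, -0.478], [0, 0, -0.478], [0, 0, -0.478], [0, 0, -0.478], [0, 0, -0.478], [0, 0, -0.478]])

```text
time: 15.25
ee_pos: [0.6126, 0.002, 0.0551]
eef_rot: [0.998, -0.064, 0.0, 0.0]
ft_force: [0.5, -0.0, -0.6]
width: 0.0579
grip_force: 40.0
```

```bash
cat > f.py <<'E'
from h import *
import sys
s=r.read_state(); M=R.from_quat(s['eef_rot']).as_matrix(); p=s['ee_pos']
im,m=snap('wrist',sys.argv[1]); print(p.round(4),np.arctan2(M[1,0],M[0,0]).round(4),s['ft_force'].round(1))
def P(dx,dy,z): return pix(m,np.array([*(p+M@[dx,dy,0])[:2],z])).round(1)
print('seat bottom edge',P(.03,0,p[2]-.0125), 'lip',[P(.0285,0,.028),P(.0285,0,.034)])
cv2.imwrite('pics/b_'+sys.argv[1],cv2.resize(im[100:300,130:400],None,fx=2.8,fy=2.8,interpolation=cv2.INTER_CUBIC)[:,:,::-1])
E
python3 f.py w8.png
```

```text
[0.6126 0.002  0.0551] -0.1285 [ 0.5 -0.  -0.6]
seat bottom edge [252.6 179.8] lip [array([252.4, 176.8]), array([252.5, 178.9])]
```

View pics/b_w8.png

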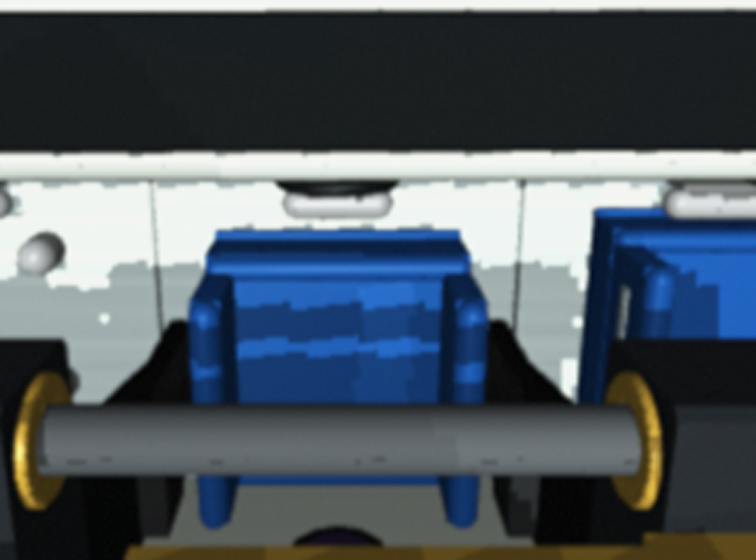

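The right seat has snapped in: its nose at (735,205) lies over the rim. The held seat is about 1 mm short in x and y, so I'll correct that and press.

Emit:
arm_command(xyz=[[0.001, 0.001, -0.005], [0.001, 0.001, -0.01], [0.001, 0.001, -0.013], [0.001, 0.001, -0.016], [0.001, 0.001, -0.019], [0.001, 0.001, -0.021], [0.001, 0.001, -0.022], [0.001, 0.001, -0.022]], rot=[[0, 0, 0], [0, 0, 0], [0, 0, 0], [0, 0, 0], [0, 0, 0], [0, 0, 0], [0, 0, 0], [0, 0, 0]])

```text
time: 15.97
ee_pos: [0.6143, 0.0031, 0.0349]
eef_rot: [0.998, -0.064, 0.001, 0.001]
ft_force: [-8.4, -3.9, 20.8]
width: 0.0577
grip_force: 40.0
```

Emit:
arm_command(xyz=[[0, 0, 0.002], [0, 0, 0.002], [0, 0, 0.002], [0, 0, 0.002], [0, 0, 0.03], [0, 0, 0.07], [0, 0, 0.11], [0, 0, 0.13], [-0.23, -0.168, 0.13], [-0.23, -0.168, 0.13], [-0.23, -0.168, 0.13], [-0.23, -0.168, 0.13], [-0.23, -0.168, 0.13], [-0.23, -0.168, 0.13], [-0.23, -0.168, 0.13], [-0.23, -0.168, 0.13], [-0.23, -0.168, 0.13], [-0.23, -0.168, 0.13], [-0.23, -0.168, 0.13], [-0.23, -0.168, 0.13]], rot=[[0, 0, 0], [0, 0, 0], [0, 0, 0], [0, 0, 0], [0, 0, 0], [0, 0, 0], [0, 0, 0], [0, 0, 0], [0, 0, 0.067], [0, 0, 0.067], [0, 0, 0.067], [0, 0, 0.067], [0, 0, 0.067], [0, 0, 0.067], [0, 0, 0.067], [0, 0, 0.067], [0, 0, 0.067], [0, 0, 0.067], [0, 0, 0.067], [0, 0, 0.067]], grip=0.83)

```text
time: 17.63
ee_pos: [0.3845, -0.1631, 0.1625]
eef_rot: [1.0, -0.029, 0.0, -0.0]
ft_force: [0.4, 0.1, 0.8]
width: 0.0723
grip_force: 0.0
```

```bash
python3 c.py .384 -.165 w9.png; python3 -c "
from h import *
s=r.read_state();M=R.from_quat(s['eef_rot']).as_matrix();print(np.arctan2(M[1,0],M[0,0]))
im,m=snap('top'); find('top',m,['seat_1','cell_amber','cell_green'])"
```

```text
[ 0.3844 -0.1632  0.1624] [ 0.459 -0.166  0.325]
rect [ 0.3762 -0.1642] size [0.0676 0.0667] yaw mod90 -0.047
rect [ 0.3812 -0.1644] size [0.0634 0.0629] yaw mod90 -0.049
rect [ 0.3861 -0.1646] size [0.0594 0.0585] yaw mod90 -0.045
wrist seat_1 0.58 [ 3.804e-01 -1.642e-01  2.000e-04] [253. 177.]
-0.058385173111810414
top seat_1 0.96 [0.6146 0.0056 0.0159] [269. 170.]
top seat_1 0.79 [ 0.6009 -0.0912  0.0185] [305. 174.]
top seat_1 0.48 [ 0.3817 -0.1632 -0.0008] [334. 256.]
top cell_amber 0.62 [ 4.165e-01  1.737e-01 -3.000e-04] [206. 244.]
top cell_amber 0.48 [6.156e-01 5.000e-04 2.190e-02] [271. 169.]
top cell_green 0.73 [0.5194 0.2834 0.0016] [166. 206.]
top cell_green 0.67 [ 0.4193  0.2633 -0.0017] [173. 244.]
top cell_green 0.63 [0.4386 0.3413 0.0005] [143. 237.]
```

Emit:
arm_command(xyz=[[-0.002, -0.001, -0.04], [-0.002, -0.001, -0.07], [-0.002, -0.001, -0.1], [-0.002, -0.001, -0.125], [-0.002, -0.001, -0.14], [-0.002, -0.001, -0.15], [-0.002, -0.001, -0.15], [-0.002, -0.001, -0.15]], rot=[[0, 0, 0.01], [0, 0, 0.01], [0, 0, 0.01], [0, 0, 0.01], [0, 0, 0.01], [0, 0, 0.01], [0, 0, 0.01], [0, 0, 0.01]])

```text
time: 18.6
ee_pos: [0.3819, -0.165, 0.0129]
eef_rot: [1.0, -0.025, -0.0, -0.0]
ft_force: [1.1, 0.7, 0.9]
width: 0.0722
grip_force: 0.0
```

Emit:
arm_command(xyz=[[0, 0, 0], [0, 0, 0], [0, 0, 0], [0, 0, 0], [0, 0, 0], [0, 0, 0], [0, 0, 0.03], [0, 0, 0.06], [0, 0, 0.1], [0, 0, 0.13], [0, 0, 0.13], [0, 0, 0.13]], rot=[[0, 0, 0], [0, 0, 0], [0, 0, 0], [0, 0, 0], [0, 0, 0], [0, 0, 0], [0, 0, 0], [0, 0, 0], [0, 0, 0], [0, 0, 0], [0, 0, 0], [0, 0, 0]], grip=0.3, squeeze=40)

```text
time: 19.6
ee_pos: [0.3824, -0.1657, 0.144]
eef_rot: [1.0, -0.025, 0.001, 0.001]
ft_force: [1.1, -0.1, -2.2]
width: 0.0578
grip_force: 40.0
```

Emit:
arm_command(xyz=[[0.2435, 0.264, 0], [0.2435, 0.264, 0], [0.2435, 0.264, 0], [0.2435, 0.264, 0], [0.2435, 0.264, 0], [0.2435, 0.264, 0], [0.2435, 0.264, 0], [0.2435, 0.264, 0], [0.2435, 0.264, 0], [0.2435, 0.264, 0], [0.2435, 0.264, 0], [0.2435, 0.264, 0], [0.2435, 0.264, -0.03], [0.2435, 0.264, -0.06], [0.2435, 0.264, -0.08], [0.2435, 0.264, -0.088], [0.2435, 0.264, -0.088], [0.2435, 0.264, -0.088]], rot=[[0, 0, -0.077], [0, 0, -0.077], [0, 0, -0.077], [0, 0, -0.077], [0, 0, -0.077], [0, 0, -0.077], [0, 0, -0.077], [0, 0, -0.077], [0, 0, -0.077], [0, 0, -0.077], [0, 0, -0.077], [0, 0, -0.077], [0, 0, -0.077], [0, 0, -0.077], [0, 0, -0.077], [0, 0, -0.077], [0, 0, -0.077], [0, 0, -0.077]])

```text
time: 21.1
ee_pos: [0.6252, 0.0982, 0.0553]
eef_rot: [0.998, -0.064, 0.0, 0.0]
ft_force: [0.5, 0.0, -0.2]
width: 0.0575
grip_force: 40.0
```

```bash
python3 f.py w10.png
```

```text
[0.6252 0.0982 0.0553] -0.1282 [ 0.5  0.  -0.2]
seat bottom edge [252.5 179.8] lip [array([252.4, 176.8]), array([252.4, 178.8])]
```

View pics/b_w10.png

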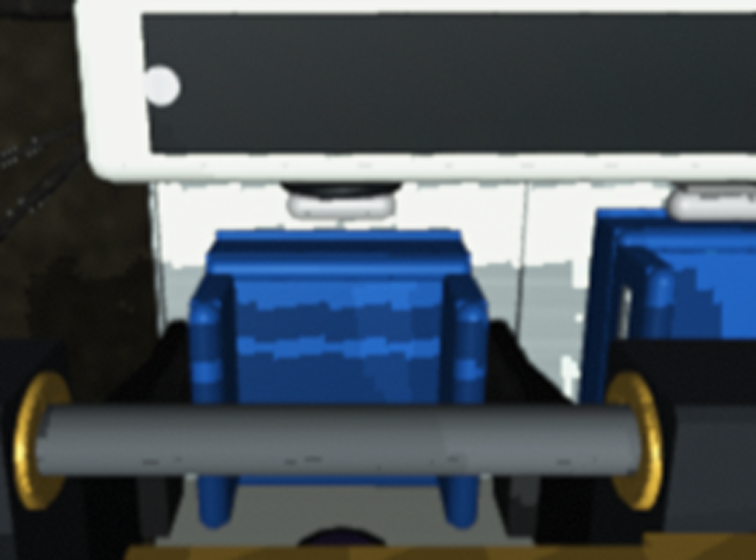

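The nose is centred over the held seat at (341,205) against the seat middle at (340,232), so I'll press.

Emit:
arm_command(xyz=[[0.0005, 0, -0.005], [0.0005, 0, -0.01], [0.0005, 0, -0.013], [0.0005, 0, -0.016], [0.0005, 0, -0.019], [0.0005, 0, -0.021], [0.0005, 0, -0.022], [0.0005, 0, -0.022]], rot=[[0, 0, 0], [0, 0, 0], [0, 0, 0], [0, 0, 0], [0, 0, 0], [0, 0, 0], [0, 0, 0], [0, 0, 0]])

```text
time: 21.82
ee_pos: [0.6264, 0.0983, 0.0349]
eef_rot: [0.998, -0.064, 0.001, 0.001]
ft_force: [-6.9, -5.4, 19.0]
width: 0.0576
grip_force: 40.0
```

Emit:
arm_command(xyz=[[0, 0, 0.002], [0, 0, 0.002], [0, 0, 0.002], [0, 0, 0.002], [0, 0, 0.03], [0, 0, 0.07], [0, 0, 0.11], [0, 0, 0.15], [-0.21, 0.077, 0.15], [-0.21, 0.077, 0.15], [-0.21, 0.077, 0.15], [-0.21, 0.077, 0.15], [-0.21, 0.077, 0.15], [-0.21, 0.077, 0.15], [-0.21, 0.077, 0.15], [-0.21, 0.077, 0.15], [-0.21, 0.077, 0.15], [-0.21, 0.077, 0.15]], rot=[[0, 0, 0], [0, 0, 0], [0, 0, 0], [0, 0, 0], [0, 0, 0], [0, 0, 0], [0, 0, 0], [0, 0, 0], [0, 0, 0], [0, 0, 0], [0, 0, 0], [0, 0, 0], [0, 0, 0], [0, 0, 0], [0, 0, 0], [0, 0, 0], [0, 0, 0], [0, 0, 0]], grip=0.83)

```text
time: 23.32
ee_pos: [0.4165, 0.1755, 0.1825]
eef_rot: [0.998, -0.064, -0.0, -0.0]
ft_force: [0.6, 0.2, -0.1]
width: 0.0719
grip_force: 0.0
```

```bash
python3 b.py w11.png cell_amber cell_green seat_1; cat > g.py <<'E'
from h import *
im,m=snap('wrist')
o1,_,_=rect(im,m,(.417,.176),0.066,(8,150,80),(22,255,255))
o2,_,_=rect(im,m,(.518,.283),0.066,(55,120,40),(85,255,255))
cv2.imwrite('pics/o11.png',np.hstack([cv2.resize(im,(347,260)),o1,o2])[:,:,::-1])
E
python3 g.py
```

```text
23.32 [0.4165 0.1755 0.1825] yaw -0.1284 F [ 0.6  0.2 -0.1]
[0.49  0.167 0.345] 274.69036245362065
wrist cell_amber 0.59 [0.4155 0.1846 0.0019] [245. 172.]
wrist cell_green 0.84 [0.5181 0.2844 0.0035] [150.  99.]
wrist cell_green 0.72 [4.176e-01 2.617e-01 2.000e-04] [185. 178.]
wrist cell_green 0.6 [ 4.397e-01  3.458e-01 -3.000e-04] [118. 169.]
rect [0.4026 0.1821] size [0.0444 0.0091] yaw mod90 -0.172
rect [0.5171 0.2844] size [0.0437 0.0432] yaw mod90 -0.47
```

View pics/o11.png

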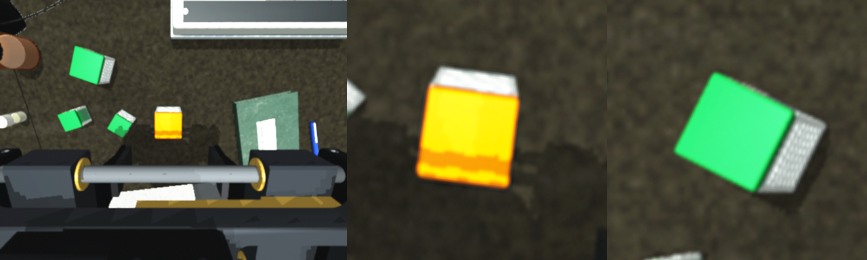

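The amber cell (468,135 in its crop) shows a frosted face towards +x, so its frosted axis lies along world x with cap yaw about -0.13. The large green cell's frosted face points along its -y side at yaw -0.47. I'll check the joints before the quarter turn.

```bash
python3 -c "
from h import *
print(np.round(r.read_state()['joint_positions'],3))
im,m=snap('wrist')
for z in (.06,.066): rect(im,m,(.417,.18),z,(5,150,60),(32,255,255))
"
```

```text
[ 0.497  0.036 -0.995  1.909  0.031  1.213 -2.206]
rect [0.4119 0.1809] size [0.0456 0.0447] yaw mod90 -0.121
rect [0.4136 0.1805] size [0.0446 0.0438] yaw mod90 -0.124
```

Emit:
arm_command(xyz=[[-0.002, 0.005, 0], [-0.002, 0.005, 0], [-0.002, 0.005, 0], [-0.002, 0.005, 0], [-0.002, 0.005, 0], [-0.002, 0.005, 0], [-0.002, 0.005, 0], [-0.002, 0.005, 0], [-0.002, 0.005, 0], [-0.002, 0.005, 0], [-0.002, 0.005, 0], [-0.002, 0.005, 0], [-0.002, 0.005, 0], [-0.002, 0.005, 0], [-0.002, 0.005, 0], [-0.002, 0.005, 0], [-0.002, 0.005, 0]], rot=[[0, 0, 1.575], [0, 0, 1.575], [0, 0, 1.575], [0, 0, 1.575], [0, 0, 1.575], [0, 0, 1.575], [0, 0, 1.575], [0, 0, 1.575], [0, 0, 1.575], [0, 0, 1.575], [0, 0, 1.575], [0, 0, 1.575], [0, 0, 1.575], [0, 0, 1.575], [0, 0, 1.575], [0, 0, 1.575], [0, 0, 1.575]])

```text
time: 25.03
ee_pos: [0.4136, 0.181, 0.1826]
eef_rot: [0.75, 0.662, 0.0, -0.0]
ft_force: [0.2, 0.2, 0.3]
width: 0.0719
grip_force: 0.0
```

```bash
python3 b.py w12.png cell_amber cell_green; python3 -c "
from h import *
im,m=snap('wrist')
o,_,_=rect(im,m,(.415,.18),.066,(5,150,60),(32,255,255)); cv2.imwrite('pics/o12.png',np.hstack([cv2.resize(im,(347,260)),o])[:,:,::-1])
"
```

```text
25.03 [0.4136 0.181  0.1826] yaw 1.4458 F [0.2 0.2 0.3]
[0.423 0.256 0.345] 274.69036245362065
wrist cell_amber 0.96 [0.4138 0.1809 0.0014] [250. 171.]
wrist cell_green 0.83 [ 5.168e-01  2.850e-01 -1.000e-04] [326.  74.]
wrist cell_green 0.81 [ 4.166e-01  2.608e-01 -3.000e-04] [244. 106.]
rect [0.4141 0.1841] size [0.0507 0.0444] yaw mod90 -0.136
```

View pics/o12.png

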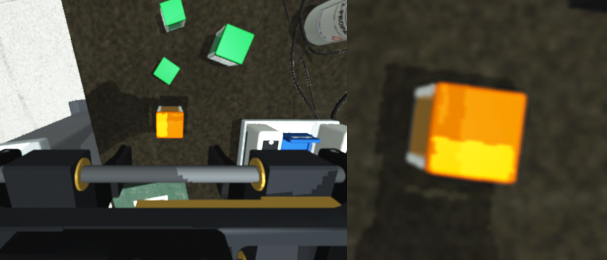

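Emit:
arm_command(xyz=[[0, -0.001, -0.04], [0, -0.001, -0.075], [0, -0.001, -0.11], [0, -0.001, -0.135], [0, -0.001, -0.148], [0, -0.001, -0.151], [0, -0.001, -0.151], [0, -0.001, -0.151]], rot=[[0, 0, 0], [0, 0, 0], [0, 0, 0], [0, 0, 0], [0, 0, 0], [0, 0, 0], [0, 0, 0], [0, 0, 0]])

```text
time: 25.9
ee_pos: [0.4141, 0.1803, 0.0324]
eef_rot: [0.749, 0.662, 0.001, 0.0]
ft_force: [0.3, -0.7, 0.6]
width: 0.0718
grip_force: 0.0
```

Emit:
arm_command(xyz=[[0, 0, 0], [0, 0, 0], [0, 0, 0], [0, 0, 0], [0, 0, 0], [0, 0, 0], [0, 0, 0], [0, 0, 0.03], [0, 0, 0.06], [0, 0, 0.1], [0, 0, 0.14], [0, 0, 0.14], [0, 0, 0.14]], rot=[[0, 0, 0], [0, 0, 0], [0, 0, 0], [0, 0, 0], [0, 0, 0], [0, 0, 0], [0, 0, 0], [0, 0, 0], [0, 0, 0], [0, 0, 0], [0, 0, 0], [0, 0, 0], [0, 0, 0]], grip=0.2, squeeze=25)

```text
time: 26.98
ee_pos: [0.4148, 0.18, 0.1732]
eef_rot: [0.749, 0.662, 0.001, 0.002]
ft_force: [1.0, -0.2, -3.6]
width: 0.0417
grip_force: 25.0
```

Emit:
arm_command(xyz=[[0.2, -0.177, 0], [0.2, -0.177, 0], [0.2, -0.177, 0], [0.2, -0.177, 0], [0.2, -0.177, 0], [0.2, -0.177, 0], [0.2, -0.177, 0], [0.2, -0.177, 0], [0.2, -0.177, 0], [0.2, -0.177, 0], [0.2, -0.177, 0], [0.2, -0.177, 0], [0.2, -0.177, 0], [0.2, -0.177, 0], [0.2, -0.177, 0], [0.2, -0.177, -0.03], [0.2, -0.177, -0.06], [0.2, -0.177, -0.073], [0.2, -0.177, -0.073], [0.2, -0.177, -0.073]], rot=[[0, 0, -1.573], [0, 0, -1.573], [0, 0, -1.573], [0, 0, -1.573], [0, 0, -1.573], [0, 0, -1.573], [0, 0, -1.573], [0, 0, -1.573], [0, 0, -1.573], [0, 0, -1.573], [0, 0, -1.573], [0, 0, -1.573], [0, 0, -1.573], [0, 0, -1.573], [0, 0, -1.573], [0, 0, -1.573], [0, 0, -1.573], [0, 0, -1.573], [0, 0, -1.573], [0, 0, -1.573]])

```text
time: 28.65
ee_pos: [0.6134, 0.003, 0.0984]
eef_rot: [0.998, -0.062, -0.001, -0.0]
ft_force: [0.5, 0.8, -1.2]
width: 0.0422
grip_force: 25.0
```

```bash
python3 f.py w13.png
```

```text
[0.6134 0.003  0.0984] -0.1239 [ 0.5  0.8 -1.2]
seat bottom edge [252.6 179.8] lip [array([252.1, 165. ]), array([252.1, 166.3])]
```

View pics/b_w13.png

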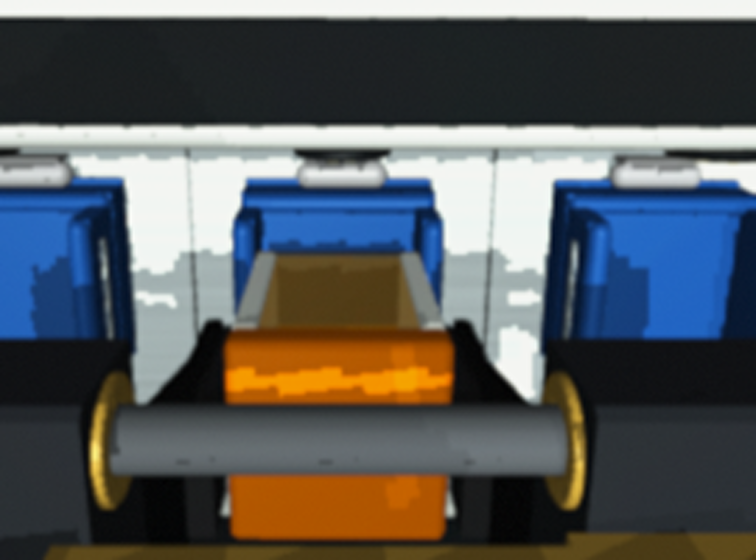

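All three seats sit snapped under their noses. The amber cell's window faces +x, and its middle (340) matches the seat's (338). Lowering it now.

Emit:
arm_command(xyz=[[0.0005, 0, -0.01], [0.0005, 0, -0.017], [0.0005, 0, -0.022], [0.0005, 0, -0.025], [0.0005, 0, -0.027], [0.0005, 0, -0.028], [0.0005, 0, -0.028]], rot=[[0, 0, 0], [0, 0, 0], [0, 0, 0], [0, 0, 0], [0, 0, 0], [0, 0, 0], [0, 0, 0]])

```text
time: 29.28
ee_pos: [0.6141, 0.003, 0.0705]
eef_rot: [0.998, -0.063, -0.0, 0.0]
ft_force: [-0.2, 0.4, -1.4]
width: 0.0419
grip_force: 25.0
```

Emit:
arm_command(xyz=[[0, 0, -0.001], [0, 0, -0.002], [0, 0, -0.002], [0, 0, -0.002]], rot=[[0, 0, 0], [0, 0, 0], [0, 0, 0], [0, 0, 0]])

```text
time: 29.62
ee_pos: [0.6145, 0.003, 0.0698]
eef_rot: [0.998, -0.063, 0.001, 0.0]
ft_force: [-3.1, 0.4, 7.0]
width: 0.0418
grip_force: 25.0
```

Emit:
arm_command(xyz=[[0, 0, 0], [0, 0, 0.001], [0, 0, 0.001], [0, 0, 0.001], [0, 0, 0.03], [0, 0, 0.07], [0, 0, 0.11], [0, 0, 0.13], [0, 0, 0.13]], rot=[[0, 0, 0], [0, 0, 0], [0, 0, 0], [0, 0, 0], [0, 0, 0], [0, 0, 0], [0, 0, 0], [0, 0, 0], [0, 0, 0]], grip=0.83)

```text
time: 30.37
ee_pos: [0.6166, 0.0035, 0.2044]
eef_rot: [0.998, -0.063, 0.004, -0.0]
ft_force: [0.0, -0.1, -0.3]
width: 0.0721
grip_force: 0.0
```

```bash
python3 -c "
from h import *
s=r.read_state(); print(s['ee_pos'].round(4),s['width'])
m=r.camera_model('top')
for u,v in [(125,185),(45,202),(85,50)]: print('top',ray(m,u,v,0).round(3))
m2=r.camera_model('scene')
for u,v in [(119,226),(90,290)]: print('scene',ray(m2,u,v,0).round(3))
im,m=snap('top'); find('top',m,['cell_amber','cell_green','bottle_kbr','wash_bottle','seat_1'])
g=cv2.cvtColor(im,cv2.COLOR_RGB2GRAY)
print(g[40:210:12,60:140:5])
im,m2=snap('scene'); find('scene',m2,['cell_amber','cell_green','bottle_kbr'])
"
```

```text
[0.6166 0.0035 0.2044] 0.07208606701864194
top [0.581 0.399 0.   ]
top [0.535 0.613 0.   ]
top [0.991 0.541 0.   ]
scene [0.723 0.345 0.   ]
scene [0.569 0.487 0.   ]
top cell_amber 0.52 [ 6.173e-01 -5.000e-04  3.900e-02] [271. 167.]
top cell_green 0.93 [0.5202 0.2852 0.0012] [166. 206.]
top cell_green 0.66 [0.4362 0.34   0.0024] [144. 237.]
top cell_green 0.6 [ 0.4204  0.26   -0.0007] [174. 243.]
top bottle_kbr 0.61 [ 5.652e-01  4.131e-01 -3.000e-04] [119. 191.]
top bottle_kbr 0.61 [0.6888 0.2871 0.0018] [167. 147.]
top wash_bottle 0.66 [ 0.6855  0.284  -0.0039] [169. 148.]
top seat_1 0.97 [0.6263 0.1028 0.0241] [233. 165.]
top seat_1 0.5 [0.6128 0.0069 0.0159] [268. 171.]
[[ 23 117 117 117 118 123 123 121  92 108 129 130 130 130 130 130]
 [ 23  22  22  82  85  91  92  90  89  90  89 118  44  68  97  98]
 [ 24  23  23  23  24  47  88  86  91  93  92  87  60  52  53 134]
 [ 41  23  24  23  22  25  25  42  49  49  45  50  62  98 216  42]
 [ 56  32  25  24  24  26  28  26  53  48  50  53  51 215 215 217]
 [ 50  51  24  26  26  26  28  26  27  46  53  48  54 217 218 214]
 [ 51  48  52  
[... 315 characters left out ...]
 52]
 [ 22  26  24  23  26  24  23  25  26  26  27  27  28  27  49  55]
 [ 27  25  27  27  25  27  27  26  52  56  55  56  77  50  56  51]
 [ 41  50  54  35  42  52  52  53  53  51  61  88  84  58  49  49]
 [ 54  55  52  55  53  50  53  55  51  53  52  41  40  54  49  54]]
scene cell_amber 0.63 [0.6133 0.0032 0.0386] [249. 183.]
scene cell_amber 0.48 [ 0.6041 -0.0895  0.0267] [275. 176.]
scene cell_amber 0.3 [ 0.6904  0.2874 -0.0035] [146. 224.]
scene cell_green 0.88 [ 0.4158  0.2596 -0.0037] [218. 281.]
scene cell_green 0.75 [0.513  0.2856 0.0031] [184. 260.]
scene cell_green 0.58 [ 4.405e-01  3.377e-01 -1.000e-04] [182. 291.]
scene bottle_kbr 0.9 [5.532e-01 4.105e-01 2.000e-04] [126. 277.]
```

Emit:
arm_command(xyz=[[-0.117, 0.1, 0], [-0.117, 0.1, 0], [-0.117, 0.1, 0], [-0.117, 0.1, 0], [-0.117, 0.1, 0], [-0.117, 0.1, 0], [-0.117, 0.1, 0], [-0.117, 0.1, 0], [-0.117, 0.1, 0], [-0.117, 0.1, 0], [-0.117, 0.1, 0], [-0.117, 0.1, 0], [-0.117, 0.1, 0], [-0.117, 0.1, 0], [-0.117, 0.1, 0], [-0.117, 0.1, 0], [-0.117, 0.1, 0], [-0.117, 0.1, 0], [-0.117, 0.1, 0], [-0.117, 0.1, 0]], rot=[[0, 0, 2.4], [0, 0, 2.4], [0, 0, 2.4], [0, 0, 2.4], [0, 0, 2.4], [0, 0, 2.4], [0, 0, 2.4], [0, 0, 2.4], [0, 0, 2.4], [0, 0, 2.4], [0, 0, 2.4], [0, 0, 2.4], [0, 0, 2.4], [0, 0, 2.4], [0, 0, 2.4], [0, 0, 2.4], [0, 0, 2.4], [0, 0, 2.4], [0, 0, 2.4], [0, 0, 2.4]])

```text
time: 32.53
ee_pos: [0.4971, 0.1029, 0.1984]
eef_rot: [0.417, 0.909, 0.0, -0.0]
ft_force: [-0.2, -0.4, 0.5]
width: 0.0724
grip_force: 0.0
```

Emit:
arm_command(xyz=[[0, 0, 0], [0, 0, 0], [0, 0, 0], [0, 0, 0], [0.017, 0.18, 0], [0.017, 0.18, 0], [0.017, 0.18, 0], [0.017, 0.18, 0], [0.017, 0.18, 0], [0.017, 0.18, 0], [0.017, 0.18, 0], [0.017, 0.18, 0], [0.017, 0.18, 0]], rot=[[0, 0, 0.397], [0, 0, 0.397], [0, 0, 0.397], [0, 0, 0.397], [0, 0, 0.397], [0, 0, 0.397], [0, 0, 0.397], [0, 0, 0.397], [0, 0, 0.397], [0, 0, 0.397], [0, 0, 0.397], [0, 0, 0.397], [0, 0, 0.397]])

```text
time: 33.62
ee_pos: [0.5147, 0.2813, 0.1985]
eef_rot: [0.235, 0.972, -0.0, 0.0]
ft_force: [0.5, -0.9, -0.4]
width: 0.0723
grip_force: 0.0
```

```bash
python3 b.py w14.png cell_green; python3 -c "
from h import *
im,m=snap('wrist')
for z in (.06,.066): rect(im,m,(.518,.284),z,(50,100,40),(85,255,255))
print(np.round(r.read_state()['joint_positions'],2))
"
```

```text
33.62 [0.5147 0.2813 0.1985] yaw 2.6678 F [ 0.5 -0.9 -0.4]
[0.449 0.317 0.361] 274.69036245362065
wrist cell_green 0.97 [0.5168 0.2848 0.0044] [252. 168.]
wrist cell_green 0.81 [ 0.4174  0.2628 -0.0014] [201. 106.]
wrist cell_green 0.71 [ 0.4398  0.3439 -0.0008] [266.  92.]
rect [0.5013 0.2918] size [0.0452 0.0223] yaw mod90 -0.356
rect [0.5002 0.2923] size [0.0444 0.0218] yaw mod90 -0.339
[ 0.24  0.46 -1.06  1.56  0.41  1.36  0.23]
```

Emit:
arm_command(xyz=[[0.0023, 0.0033, -0.04], [0.0023, 0.0033, -0.08], [0.0023, 0.0033, -0.11], [0.0023, 0.0033, -0.14], [0.0023, 0.0033, -0.158], [0.0023, 0.0033, -0.1665], [0.0023, 0.0033, -0.1665], [0.0023, 0.0033, -0.1665]], rot=[[0, 0, 0], [0, 0, 0], [0, 0, 0], [0, 0, 0], [0, 0, 0], [0, 0, 0], [0, 0, 0], [0, 0, 0]])

```text
time: 34.43
ee_pos: [0.5169, 0.2863, 0.033]
eef_rot: [0.233, 0.972, 0.0, 0.0]
ft_force: [0.2, -0.1, 0.4]
width: 0.0726
grip_force: 0.0
```

Emit:
arm_command(xyz=[[0, 0, 0], [0, 0, 0], [0, 0, 0], [0, 0, 0], [0, 0, 0], [0, 0, 0], [0, 0, 0], [0, 0, 0.03], [0, 0, 0.06], [0, 0, 0.1], [0, 0, 0.14], [0, 0, 0.14], [0, 0, 0.14]], rot=[[0, 0, 0], [0, 0, 0], [0, 0, 0], [0, 0, 0], [0, 0, 0], [0, 0, 0], [0, 0, 0], [0, 0, 0], [0, 0, 0], [0, 0, 0], [0, 0, 0], [0, 0, 0], [0, 0, 0]], grip=0.2, squeeze=25)

```text
time: 35.52
ee_pos: [0.5173, 0.287, 0.1741]
eef_rot: [0.233, 0.973, 0.001, 0.002]
ft_force: [0.0, 0.2, -2.3]
width: 0.0416
grip_force: 25.0
```

Emit:
arm_command(xyz=[[0, -0.1, 0], [0, -0.1, 0], [0, -0.1, 0], [0.108, -0.189, 0], [0.108, -0.189, 0], [0.108, -0.189, 0], [0.108, -0.189, 0], [0.108, -0.189, 0], [0.108, -0.189, 0], [0.108, -0.189, 0], [0.108, -0.189, 0], [0.108, -0.189, 0], [0.108, -0.189, -0.03], [0.108, -0.189, -0.06], [0.108, -0.189, -0.073], [0.108, -0.189, -0.073], [0.108, -0.189, -0.073]], rot=[[0, 0, 0.1], [0, 0, 0.1], [0, 0, 0.1], [0, 0, 0.344], [0, 0, 0.344], [0, 0, 0.344], [0, 0, 0.344], [0, 0, 0.344], [0, 0, 0.344], [0, 0, 0.344], [0, 0, 0.344], [0, 0, 0.344], [0, 0, 0.344], [0, 0, 0.344], [0, 0, 0.344], [0, 0, 0.344], [0, 0, 0.344]])

```text
time: 36.93
ee_pos: [0.6242, 0.0976, 0.0995]
eef_rot: [0.063, 0.998, 0.0, -0.0]
ft_force: [-0.1, 0.9, -0.6]
width: 0.0417
grip_force: 25.0
```

```bash
python3 b.py w15.png cell_green seat_1 station_left; python3 - <<'E'
from h import *
# symmetric check in image: seat (blue) and cell-cap (green) column ranges near middle
im=cv2.imread('pics/w15.png'); h=cv2.cvtColor(im,cv2.COLOR_BGR2HSV)
b=cv2.inRange(h,(100,100,60),(130,255,255)); g=cv2.inRange(h,(50,100,40),(85,255,255))
for v in range(150,205,4):
    bc=np.where(b[v,190:315])[0]+190; gc=np.where(g[v,190:315])[0]+190
    print(v,(bc.min(),bc.max()) if len(bc) else None,(gc.min(),gc.max()) if len(gc) else None)
E
```

```text
36.93 [0.6242 0.0976 0.0995] yaw 3.0164 F [-0.1  0.9 -0.6]
[0.551 0.108 0.262] 274.69036245362065
wrist cell_green 0.96 [0.6262 0.1015 0.0697] [254. 214.]
wrist seat_1 0.64 [ 0.6025 -0.0927  0.0242] [ 38. 197.]
wrist seat_1 0.63 [0.6138 0.0043 0.0237] [146. 196.]
wrist seat_1 0.59 [0.6253 0.1004 0.023 ] [252. 195.]
wrist station_left 0.46 [0.6239 0.1001 0.023 ] [251. 193.]
150 None None
154 None None
158 None None
162 None None
166 (np.int64(219), np.int64(284)) None
170 (np.int64(218), np.int64(285)) None
174 (np.int64(217), np.int64(285)) None
178 (np.int64(215), np.int64(288)) None
182 (np.int64(215), np.int64(288)) None
186 (np.int64(215), np.int64(288)) None
190 (np.int64(215), np.int64(288)) None
194 (np.int64(215), np.int64(288)) (np.int64(229), np.int64(271))
198 (np.int64(216), np.int64(288)) (np.int64(228), np.int64(272))
202 (np.int64(216), np.int64(287)) (np.int64(227), np.int64(273))
```

Emit:
arm_command(xyz=[[0.0015, 0.0008, -0.01], [0.0015, 0.0008, -0.017], [0.0015, 0.0008, -0.022], [0.0015, 0.0008, -0.025], [0.0015, 0.0008, -0.027], [0.0015, 0.0008, -0.028], [0.0015, 0.0008, -0.029], [0.0015, 0.0008, -0.03], [0.0015, 0.0008, -0.03]], rot=[[0, 0, 0], [0, 0, 0], [0, 0, 0], [0, 0, 0], [0, 0, 0], [0, 0, 0], [0, 0, 0], [0, 0, 0], [0, 0, 0]])

```text
time: 37.88
ee_pos: [0.6259, 0.0981, 0.0703]
eef_rot: [0.063, 0.998, -0.0, 0.0]
ft_force: [-5.0, -2.5, 10.3]
width: 0.0419
grip_force: 25.0
```

Emit:
arm_command(xyz=[[0, 0, 0.001], [0, 0, 0.001], [0, 0, 0.001], [0, 0, 0.001], [0, 0, 0.03], [0, 0, 0.07], [0, 0, 0.11], [0, 0, 0.14], [0, -0.08, 0.14], [0, -0.08, 0.14], [0, -0.08, 0.14], [0, -0.08, 0.14], [0, -0.08, 0.14]], rot=[[0, 0, 0], [0, 0, 0], [0, 0, 0], [0, 0, 0], [0, 0, 0], [0, 0, 0], [0, 0, 0], [0, 0, 0], [0, 0, 0], [0, 0, 0], [0, 0, 0], [0, 0, 0], [0, 0, 0]], grip=0.83)

```text
time: 38.97
ee_pos: [0.6258, 0.0181, 0.209]
eef_rot: [0.063, 0.998, 0.0, -0.0]
ft_force: [0.6, 0.6, -0.2]
width: 0.0721
grip_force: 0.0
```

```bash
python3 b.py w16.png cell_green cell_amber seat_1 start_top; python3 -c "
from h import *
im,m=snap('wrist')
for z in (.104,): rect(im,m,(.6135,.003),z,(5,130,60),(32,255,255)); rect(im,m,(.6255,.0985),z,(50,80,30),(88,255,255))
for c in ['scene','top']:
    im,m=snap(c,c+'9.png'); find(c,m,['cell_green','cell_amber','seat_1','start_top'],minc=.35)
"
```

```text
38.97 [0.6258 0.0181 0.209 ] yaw 3.0152 F [ 0.6  0.6 -0.2]
[0.553 0.029 0.372] 274.69036245362065
wrist cell_green 0.71 [0.6255 0.0992 0.0401] [315. 163.]
wrist cell_amber 0.66 [0.6162 0.0093 0.0369] [241. 165.]
wrist seat_1 0.68 [ 0.6019 -0.0913  0.0205] [163. 161.]
wrist seat_1 0.57 [0.6247 0.1    0.0241] [312. 160.]
wrist seat_1 0.56 [0.6161 0.0033 0.0269] [236. 164.]
wrist start_top 0.57 [ 0.5719 -0.1696  0.0559] [ 81. 149.]
rect [0.6108 0.0054] size [0.0415 0.0479] yaw mod90 -0.128
rect [0.6243 0.0997] size [0.0437 0.0491] yaw mod90 -0.126
scene cell_green 0.9 [0.6243 0.0969 0.0389] [219. 194.]
scene cell_green 0.87 [ 0.4153  0.2606 -0.003 ] [218. 281.]
scene cell_green 0.84 [0.4397 0.3394 0.    ] [181. 291.]
scene cell_amber 0.66 [0.6139 0.0024 0.0381] [249. 183.]
scene cell_amber 0.51 [ 6.096e-01  3.200e-03 -5.000e-04] [250. 195.]
scene seat_1 0.68 [0.6249 0.0954 0.0186] [220. 200.]
scene seat_1 0.48 [0.6082 0.0065 0.0235] [249. 189.]
scene start_top 0.6 [ 0.5727 -0.172   0.0565] [304. 162.]
top cell_green 0.86 [0.6293 0.0963 0.0402] [235. 163.]
top cell_green 0.48 [ 0.4187  0.2601 -0.0018] [174. 244.]
top cell_green 0.45 [0.4391 0.3383 0.0014] [144. 236.]
top cell_amber 0.6 [ 0.6184 -0.0021  0.0388] [272. 166.]
top seat_1 0.77 [0.616  0.0026 0.0182] [270. 169.]
top seat_1 0.74 [0.6253 0.1013 0.0238] [233. 166.]
```

Amber sits in the mid seat and green in the left, both at floor height with yaw -0.127. Next is the button, with the fingers shut.

Emit:
arm_command(xyz=[[-0.054, -0.189, 0], [-0.054, -0.189, 0], [-0.054, -0.189, 0], [-0.054, -0.189, 0], [-0.054, -0.189, 0], [-0.054, -0.189, 0], [-0.054, -0.189, 0], [-0.054, -0.189, 0], [-0.054, -0.189, -0.04], [-0.054, -0.189, -0.08], [-0.054, -0.189, -0.12], [-0.054, -0.189, -0.135], [-0.054, -0.189, -0.142], [-0.054, -0.189, -0.142]], rot=[[0, 0, 0], [0, 0, 0], [0, 0, 0], [0, 0, 0], [0, 0, 0], [0, 0, 0], [0, 0, 0], [0, 0, 0], [0, 0, 0], [0, 0, 0], [0, 0, 0], [0, 0, 0], [0, 0, 0], [0, 0, 0]], grip=0)

```text
time: 40.93
ee_pos: [0.5721, -0.1697, 0.0669]
eef_rot: [0.062, 0.998, 0.001, -0.0]
ft_force: [0.2, 0.1, 0.4]
width: 0.0005
grip_force: 0.0
```

```bash
python3 b.py w17.png start_top; python3 -c "
from h import *
for c in ['scene','top']:
    im,m=snap(c); find(c,m,['cell_green','cell_amber','seat_1'],minc=.35)"
```

```text
40.93 [ 0.5721 -0.1697  0.0669] yaw 3.0175 F [0.2 0.1 0.4]
[ 0.499 -0.159  0.23 ] 274.69036245362065
wrist start_top 0.57 [ 0.5684 -0.1698  0.0567] [247. 218.]
scene cell_green 0.91 [ 0.4158  0.2631 -0.0034] [217. 281.]
scene cell_green 0.86 [0.6232 0.098  0.0386] [219. 195.]
scene cell_green 0.81 [0.4399 0.3396 0.0045] [181. 290.]
scene cell_amber 0.56 [0.6136 0.0056 0.0372] [248. 184.]
scene seat_1 0.81 [ 0.6008 -0.0914  0.0186] [276. 179.]
scene seat_1 0.61 [0.6258 0.0983 0.02  ] [219. 200.]
scene seat_1 0.44 [0.6052 0.0088 0.0213] [249. 190.]
top cell_green 0.88 [0.6301 0.0973 0.0422] [234. 162.]
top cell_green 0.71 [ 0.4218  0.2627 -0.0014] [173. 243.]
top cell_green 0.63 [0.4417 0.3388 0.0008] [144. 235.]
top cell_amber 0.54 [ 0.616  -0.0011  0.0358] [271. 168.]
top cell_amber 0.54 [0.6268 0.1006 0.0239] [234. 165.]
top seat_1 0.75 [0.6263 0.0998 0.0242] [234. 165.]
top seat_1 0.71 [0.6168 0.0035 0.0178] [269. 169.]
top seat_1 0.63 [ 0.602  -0.0898  0.0198] [304. 174.]
```

Everything is in place, so I'll press, shifting by -1 mm in y.

Emit:
arm_command(xyz=[[0, -0.001, -0.008], [0, -0.001, -0.013], [0, -0.001, -0.017], [0, -0.001, -0.02], [0, -0.001, -0.022], [0, -0.001, -0.022], [0, -0.001, -0.022]], rot=[[0, 0, 0], [0, 0, 0], [0, 0, 0], [0, 0, 0], [0, 0, 0], [0, 0, 0], [0, 0, 0]])

```text
time: 42.02
ee_pos: [0.5725, -0.1724, 0.0497]
eef_rot: [0.063, 0.998, -0.002, 0.0]
ft_force: [-23.0, 0.4, 54.7]
width: 0.0006
grip_force: 27.5
```

Emit:
arm_command(xyz=[[0, 0, 0.004], [0, 0, 0.004], [0, 0, 0.004]], rot=[[0, 0, 0], [0, 0, 0], [0, 0, 0]])

```text
time: 42.27
ee_pos: [0.5724, -0.1724, 0.0505]
eef_rot: [0.063, 0.998, -0.001, 0.0]
ft_force: [-5.1, -0.2, 18.5]
width: 0.0005
grip_force: 9.2
```

Emit:
arm_command(xyz=[[0, 0, 0.0015], [0, 0, 0.0015], [0, 0, 0.0015]], rot=[[0, 0, 0], [0, 0, 0], [0, 0, 0]])

```text
time: 42.52
ee_pos: [0.5723, -0.1723, 0.0507]
eef_rot: [0.063, 0.998, -0.0, 0.0]
ft_force: [0.3, -0.3, 7.1]
width: 0.0003
grip_force: 3.2
```

Emit:
arm_command(xyz=[[0, 0, 0.0015], [0, 0, 0.0015], [0, 0, 0.0015]], rot=[[0, 0, 0], [0, 0, 0], [0, 0, 0]])

```text
time: 42.77
ee_pos: [0.5723, -0.1723, 0.0522]
eef_rot: [0.063, 0.998, -0.0, 0.0]
ft_force: [2.3, -2.5, 4.4]
width: 0.0004
grip_force: 2.0
```

The force falls to about 5 N at the bottom of the stroke and then follows the spring, so the button was fully down. Now I'll retract.

Emit:
arm_command(xyz=[[0, 0, 0.02], [0, 0, 0.05], [0, 0, 0.09], [0, 0, 0.13], [0, 0, 0.15], [-0.1, -0.1, 0.15], [-0.1, -0.1, 0.15], [-0.1, -0.1, 0.15], [-0.1, -0.1, 0.15], [-0.1, -0.1, 0.15], [-0.1, -0.1, 0.15], [-0.1, -0.1, 0.15]], rot=[[0, 0, 0], [0, 0, 0], [0, 0, 0], [0, 0, 0], [0, 0, 0], [0, 0, 0], [0, 0, 0], [0, 0, 0], [0, 0, 0], [0, 0, 0], [0, 0, 0], [0, 0, 0]])

```text
time: 43.77
ee_pos: [0.4721, -0.2708, 0.2017]
eef_rot: [0.062, 0.998, 0.001, -0.0]
ft_force: [-0.0, -0.3, 1.2]
width: 0.0002
grip_force: 0.0
```

```bash
python3 -c "
from h import *
s=r.read_state(); print(s['time'],s['ee_pos'],s['ft_force'].round(1))
for c in ['scene','top']:
    im,m=snap(c); find(c,m,['cell_green','cell_amber','seat_1','start_top','wash_bottle','bottle_kbr'],minc=.35)"
```

```text
43.7667 [ 0.47214163 -0.27084535  0.20173817] [-0.  -0.3  1.2]
scene cell_green 0.97 [0.4364 0.3429 0.0041] [181. 292.]
scene cell_green 0.71 [0.6246 0.1001 0.0419] [218. 194.]
scene cell_green 0.58 [ 0.4146  0.2622 -0.0039] [217. 282.]
scene cell_green 0.48 [ 0.5742 -0.1703  0.0587] [303. 161.]
scene cell_amber 0.83 [0.6149 0.0038 0.0383] [248. 183.]
scene seat_1 0.62 [ 0.602  -0.088   0.0223] [275. 178.]
scene seat_1 0.51 [0.6073 0.0073 0.0216] [249. 190.]
scene start_top 0.51 [ 0.5712 -0.1712  0.0586] [304. 162.]
scene wash_bottle 0.72 [ 0.6886  0.2881 -0.0063] [146. 225.]
scene bottle_kbr 0.8 [ 5.498e-01  4.093e-01 -3.000e-04] [127. 278.]
top cell_green 0.77 [0.6286 0.0967 0.0379] [235. 163.]
top cell_green 0.64 [ 0.4423  0.3381 -0.0012] [145. 235.]
top cell_green 0.53 [ 0.4237  0.264  -0.001 ] [172. 242.]
top cell_amber 0.78 [ 0.6173 -0.0014  0.0378] [271. 167.]
top seat_1 0.92 [ 0.6005 -0.0921  0.0181] [305. 174.]
top seat_1 0.64 [ 0.6197 -0.0033  0.0363] [272. 166.]
top seat_1 0.6 [0.6272 0.0991 0.0233] [234. 165.]
top start_top 0.53 [ 0.576  -0.1755  0.0545] [338. 180.]
top wash_bottle 0.94 [ 6.894e-01  2.837e-01 -3.000e-04] [169. 147.]
top wash_bottle 0.69 [0.6125 0.0041 0.0192] [269. 170.]
top wash_bottle 0.65 [0.6303 0.0983 0.0393] [234. 162.]
top bottle_kbr 0.85 [5.609e-01 4.130e-01 2.000e-04] [119. 192.]
```

```bash
python3 -c "
from bench import r
print(r.close_job())"
```

```text
the job is handed in; nothing more can be done
None
```

The job is handed in, with no verdict shown: all three seats are snapped home, the amber cell is in the middle seat and the large green cell in the left (no grey cell was present), and the start button was pressed right down and released.

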